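# Lay the hob timer on its back and start it

### The job

The pan is on, so start the timer: push the standing timer over onto its back, so that its orange front faces straight up, then press the green button on that front all the way in and let it go. Only push and press: leave the timer on the hob where it tips over, do not pick it up or drag it away, and leave the pan with its lid, the salt dish and the spatula alone.

Things in the scene. Friction and masses are not known exactly. Their poses are not given: they have to be found in the camera images.
- timer: Plastic kitchen timer, a block 70 wide, 70 high, 34 mm thick, about 0.23 kg, loose, standing on the hob facing any way. Front half of its thickness orange, back half grey. Origin: centre of its underside; +x out of the orange front, z up to its top. Pushed level on the front near the top edge (about 1 N) it tips about its rear lower edge, passes balance near 35 degrees and falls on its back.
- timer_center (a point): Centre of the timer block: 35 mm along the timer's +z from its origin, half-way through the thickness; same axes as the timer. The orange front above 51 mm from the underside is flat (with a flush dark display strip); the button is below.
- timer_button_top (a point): Centre of the outer face of the round green button on the timer's orange front, 27 mm from the timer's underside, 12 mm out from the orange face when not pressed. Cap 26 mm across, in a white round housing 42 mm across that stands 3 mm proud.
- timer_button (a joint): Travel of the green button: 0 released, 0.005 m fully in. It springs back; fully in takes about 5 N.
- hob: Fixed black glass hob, 520 mm (x) by 580 mm (y), 6 mm thick; its top is 6 mm above the work surface. Origin: centre of its underside.
- saucepan: Stainless saucepan, 150 mm across, 85 mm high, 0.8 kg, loose on the hob; a handle along its +x reaches 220 mm from the centre at about 80 mm height. Origin: centre of its underside. Leave alone.
- silicone_lid: Grey-green silicone lid, 164 mm across, 24 mm high with its knob, lying loose on the saucepan's rim (top of knob about 115 mm above the work surface). Origin: centre of its underside. Leave alone.
- salt_dish: White ceramic salt dish, 84 mm across, 38 mm high, loose on the hob. Origin: centre of its underside. Leave alone.
- spatula: Wooden spatula, 260 mm long, lying loose on the hob along its own x, blade towards +x, under 30 mm high. Origin: under its middle. Leave alone.

How it is judged (in metres and radians):
On the way, in this order (a step that is already met when the one before it is completed fails the run):
1. the timer lies on its back on the hob, orange front up, at rest, button not pressed (angle between timer's own x axis and vertical below 0.1 rad and height (world z) of timer_center below 0.03 m and linear speed of timer below 0.03 m/s and value of joint timer_button below 0.002 m), for 0.2 s.
2. the green button is pressed in, the timer still on its back (value of joint timer_button above 0.004 m and angle between timer's own x axis and vertical below 0.1 rad), for 0.05 s.
At the end, for the whole second after the job is handed in: The timer lies still on its back on the hob, orange front up within 0.1 rad, its centre within 120 mm of where it started (tipping alone moves it about 55 mm), the button has been pressed at least 4 mm in and is released; pan, lid, salt dish and spatula are within 20 mm of their starts (angle between timer's own x axis and vertical below 0.1 rad and height (world z) of timer_center between 0.018 and 0.03 m and distance of timer_center from where it was at the start of the episode below 0.12 m and value of joint timer_button below 0.002 m and linear speed of timer below 0.02 m/s and distance of each of saucepan, silicone_lid, salt_dish, spatula from where it was at the start of the episode below 0.02 m); the robot touches nothing.
It fails at once if the timer is lifted off the hob (height (world z) of timer_center above 0.053 m or (height (world z) of timer_center above 0.038 m and angle between timer's own x axis and vertical below 0.2 rad)).
It fails at once if the timer is dragged or carried away (distance of timer_center from where it was at the start of the episode above 0.14 m).
It fails at once if the saucepan, lid, salt dish or spatula is disturbed (distance of any of saucepan, silicone_lid, salt_dish, spatula from where it was at the start of the episode above 0.02 m).
It also fails if it takes over 38 s, if anything falls off the work surface, if the arm or the gripper's body presses on something with over 40 N, if the wrist force passes 120 N, or if a joint passes its speed limit or range.

### The arm

A 6-joint arm with a two-finger parallel gripper is mounted at the origin on the work surface. World frame = base frame: x ahead of the robot, y to its left, z up, the work surface at z = 0. Lengths are in m, angles in degrees, forces in N, time in s.
With the tool pointing down it reaches from about 0.4 to 0.825 m from the base axis. Payload 7 kg.
Tool frame: the origin (TCP) lies at the very end of the fingers, on their centre line; the grasp point (between the pads) lies r.grip_depth behind it (r.grip_depth is the distance from the TCP to the grasp point, in m); z points along the fingers, y is the direction in which the jaws open and shut (so a half turn about z gives the same grasp; the last joint's range is limited). The gripper opens to 88 mm and grips with 3 to 60 N. Pads are 19 mm wide; open, the fingers measure 130 mm over their backs; the gripper's body (78 mm by 193 mm) begins 47 mm behind the grasp point.
Start: joints at [83.371, 20.546, 0.682, 0, -70.136, -16.507], TCP at [0.265, 0.621, 0.227] pointing down, gripper open.
Joint ranges: [-176.03, 176.03], [-82.01, 121.73], [-58.28, 71.71], [-173.87, 95.51], [-174.79, -0.11], [-173.66, 173.66]. Speed limits (degrees/s): [136.94, 136.94, 172.46, 180, 180, 180].

### API

Orientations are given as [roll, pitch, yaw] about the fixed x, y, z axes, in that order (R = Rz(yaw) Ry(pitch) Rx(roll)).
In Python, from plant import r gives the robot as it stands. The module is installed in compiled form; this text tells all that it offers.
- The arm moves only by the tool step_arm, never from a script. Its argument "increments" is a list of rows, each a list of 3 entries, a list of its own where there are three numbers: the shift along the tool's x, y, z in m, then the turn, a rotation vector about the tool's x, y, z in rad, then the closure, from 0 (fully open) to 1 (shut). In form: [[[x, y, z], [wx, wy, wz], grip], ...]. A call has 1 to 10 rows; each row is the pose to reach, as a shift and turn from the pose commanded when the call began, along the tool's axes at that moment; what a row does not reach only later rows make up. A row lasts 1/10 s, in which the tool goes at most 50 mm and 8.59 degrees, less where a joint would pass 70% of its speed; a pose out of reach is approached as far as the arm can. A call with a gripper value outside its range is refused whole. The fingers move at their own pace and stop on an object; "force" is the grip in N (left out, the last holds). Time passes only in rows, so rows that repeat a pose let the fingers close. It gives the time, the measured TCP pose, the force and the opening at its end, in the units of the state.
- r.get_state(): the state, without advancing time (a new reading comes with each control period).
- r.capture(name): name is "side" or "top"; returns a dict with "color" (420x560x3 uint8, red, green, blue), "intrinsics" (3x3 intrinsics, pixels), "k1" (the pictures are not rectified: a ray, as slopes to the right and down, at radius r is drawn at 1 + k1 r^2 times it, then the intrinsics apply), "rvec" (rotation vector, rad) and "tvec" (3), from world to camera coordinates, as OpenCV has them. Camera axes: x right, y down, z forward; pixel columns grow to the right and rows downward; lengths in m; the calibration is good to about 2 mm. A picture is of the moment at which its call begins. There is no depth.
- r.close_job(): hands the job in, once; it reports no verdict.
The state is a dict: "time_s": time; "joints": joint angles; "qd": joint speeds; "joint_torque": joint torques, N m; "tcp_pos": TCP position; "eef_rot": TCP orientation; "contact_force": force on the tool from outside, world axes, zero at the start; "moment": the same for the moment, N m; "gripper_width": finger opening in m.
Only numpy, scipy, OpenCV 4.12 (cv2) and the standard library are available. Lean on these libraries where they do the work, as an engineer would, in place of code of your own. Each camera call takes 0.05 s, during which the arm holds its last target.

## Working session

There is one attempt and no reset: what is moved stays moved. The work goes in short steps, Python scripts to look and compute and a tool call to move; the robot and the scene stay as the last step left them, time stands still between calls to the robot, and variables do not carry over. Pictures are saved under pics/ and viewed, and the job is handed in when it is done.

Besides the shell and the picture viewer there is one more tool, called after "Emit:" in YAML: its name, and indented under it one key for each argument. step_arm: Moves the arm, as the interface text tells. Its arguments: {"type":"object","properties":{"increments":{"type":"array","items":{"type":"array"}},"force":{"type":"number"}},"required":["increments"]}

```bash
mkdir -p pics; python3 - <<'E'
from plant import r
import cv2,pickle
d={}
for n in("side","top"):
    c=r.capture(n); d[n]=c; cv2.imwrite(f"pics/{n}0.png",c["color"][:,:,::-1])
    print(n,c["intrinsics"],c["k1"],c["rvec"],c["tvec"])
pickle.dump(d,open("c0.pkl","wb"))
print(r.get_state(),r.grip_depth)
E
```

```text
side [[492.38630936   0.         286.66827035]
 [  0.         492.38630936 210.54706354]
 [  0.           0.           1.        ]] -0.10441627064715525 [ 2.13807623 -0.84156797  0.38758224] [-0.45117005  0.34075196  0.61785487]
top [[424.65867438   0.         277.53805221]
 [  0.         424.65867438 206.76160294]
 [  0.           0.           1.        ]] -0.016266663092620683 [ 2.19516712 -2.13264242  0.12662471] [-0.00586786  0.60837429  0.79624528]
{'time_s': 0.1, 'joints': array([ 8.33694146e+01,  2.05880523e+01,  6.41382863e-01, -1.53453166e-02,
       -7.01350079e+01, -1.65074513e+01]), 'qd': array([-0.05256489, -0.07739501,  0.10946019,  0.00877704, -0.02320898,
        0.06803921]), 'joint_torque': array([-2.46845695e-03, -5.84163237e+01,  2.93749398e+01,  7.01562837e+00,
        1.01862982e-02, -4.32853369e-05]), 'tcp_pos': array([0.26510486, 0.62032116, 0.22573367]), 'eef_rot': array([ 1.79917590e+02, -9.37776038e-03, -2.31432547e+01]), 'contact_force': array([-0.02827765, -0.21264572,  0.35296142]), 'moment': array([-0.03100616,  0.0219001 , -0.03876107]), 'gripper_width': 0.087740846876663} 0.0188
```

View pics/side0.png

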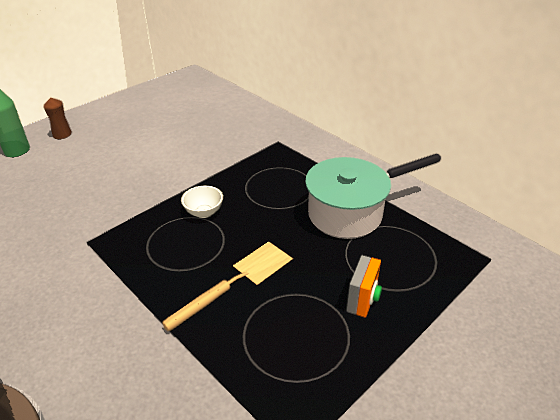

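View pics/top0.png

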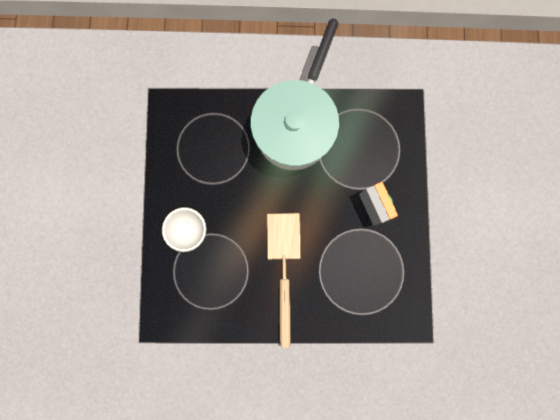

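Side view: the timer is at about (365,287), with the button at (377,293) facing right. Top view: the timer top is at about (378,203), orange toward the right. I'll zoom in to pick corners.

```bash
python3 - <<'E'
import cv2,pickle,numpy as np
d=pickle.load(open("c0.pkl","rb"))
a=d["side"]["color"][245:325,335:395,::-1]; b=d["top"]["color"][170:240,345:405,::-1]
a=cv2.resize(a,None,fx=6.5,fy=6.5,interpolation=0); b=cv2.resize(b,None,fx=6.5,fy=6.5,interpolation=0)
h=max(a.shape[0],b.shape[0]); o=np.zeros((h,790,3),np.uint8); o[:a.shape[0],:390]=a;o[:b.shape[0],400:790]=b
for i in range(0,60,10):
    for x0,ox in((335,0),(345,400)): cv2.putText(o,str(x0+i),(int(ox+i*6.5),10),0,.35,(0,0,255))
cv2.imwrite("pics/z0.png",o)
E
```

```text
(no output)
```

View pics/z0.png

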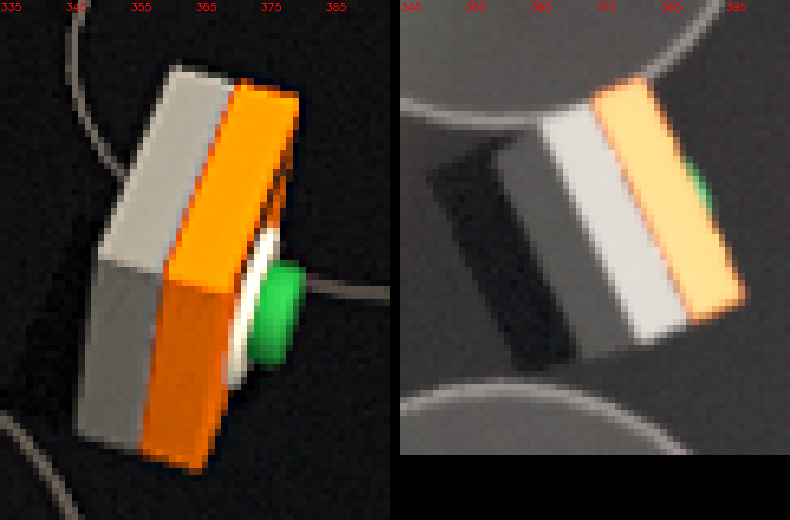

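```bash
cat > h.py <<'E'
import numpy as np,cv2
def proj(c,P):
    X=cv2.Rodrigues(c["rvec"])[0]@np.atleast_2d(P).T+np.asarray(c["tvec"]).reshape(3,1)
    s=X[:2]/X[2]; s=s*(1+c["k1"]*(s**2).sum(0)); K=c["intrinsics"]
    return (K[:2,:2]@s+K[:2,2:]).T
def w(x,y,yaw,P,z=.006):
    c,s=np.cos(yaw),np.sin(yaw); P=np.array(P,float)
    return np.c_[x+c*P[:,0]-s*P[:,1],y+s*P[:,0]+c*P[:,1],P[:,2]+z]
E
python3 - <<'E'
import pickle,numpy as np
from h import *
from scipy.optimize import least_squares
d=pickle.load(open("c0.pkl","rb"))
S=np.array([(174,66),(299,93),(99,257),(231,292),(76,436),(203,473)])/6.5+[335,245]
T=(np.array([(541,118),(645,78),(746,298),(640,345),(497,155),(580,360)])-[400,0])/6.5+[345,170]
best=None
for g in(1,-1):
    f,h=.017,.035*g
    PS=[(-f,h,.07),(f,h,.07),(-f,-h,.07),(f,-h,.07),(-f,-h,0),(f,-h,0)]
    PT=[(-f,h,.07),(f,h,.07),(f,-h,.07),(-f,-h,.07),(-f,h,0),(-f,-h,0)]
    for y0 in np.arange(0,6.2,.7):
        def F(p): return np.r_[(proj(d["side"],w(*p,PS))-S).ravel(),(proj(d["top"],w(*p,PT))-T).ravel()]
        s=least_squares(F,[.55,-.1,y0],loss="soft_l1")
        if best is None or s.cost<best[0]: best=(s.cost,g,s.x,F(s.x))
print(best[1],best[2],np.degrees(best[2][2]));print(best[3].reshape(-1,2).round(1))
# other things: project-plane of a few top pixels
from scipy.optimize import fsolve
for n,px,z in(("lid",(295,123),.1),("handletip",(333,22),.08),("handle base",(313,76),.08),("spat blade corner",(300,214),.015),("blade near",(300,258),.015),("ring",(403,271),.006),("hob BR",(432,342),.006),("hobTR",(424,89),.006)):
    print(n,fsolve(lambda q:proj(d["top"],[q[0],q[1],z])[0]-px,[.5,0]).round(3))
E
```

```text
1 [ 0.61812133 -0.18436409  5.15071965] 295.1144973973544
[[-0.3 -0.9]
 [ 0.4  0.3]
 [-0.8 -0.8]
 [ 0.  -0.2]
 [-0.6 -0.2]
 [-0.3  0.1]
 [ 0.1  0.5]
 [ 0.5 -0.5]
 [ 0.9 -0.3]
 [ 0.6 -0.2]
 [-0.5  0.1]
 [ 1.2  0.1]]
lid [ 0.757 -0.016]
handletip [ 0.97  -0.086]
handle base [ 0.858 -0.049]
spat blade corner [ 0.597 -0.034]
blade near [ 0.51  -0.036]
ring [ 0.49  -0.242]
hob BR [ 0.353 -0.299]
hobTR [ 0.87  -0.289]
```

Emit:
step_arm:
  increments:
    - [[0.01, 0.01, 0], [0, 0, 0], 1]
    - [[0.03, 0.03, 0], [0, 0, 0], 1]
    - [[0.06, 0.055, 0], [0, 0, 0], 1]
    - [[0.095, 0.09, 0], [0, 0, 0], 1]
    - [[0.13, 0.12, 0], [0, 0, 0], 1]
    - [[0.165, 0.155, 0], [0, 0, 0], 1]
    - [[0.2, 0.187, 0], [0, 0, 0], 1]
    - [[0.235, 0.22, 0], [0, 0, 0], 1]
    - [[0.27, 0.25, 0], [0, 0, 0], 1]
    - [[0.3, 0.28, 0], [0, 0, 0], 1]
  force: 20

```text
time_s: 1.1
tcp_pos: [0.4313, 0.2427, 0.2266]
eef_rot: [-180.0, -0.0, -23.2]
contact_force: [1.3, 0.8, -0.4]
gripper_width: 0.0133
```

Emit:
step_arm:
  increments:
    - [[0.03, 0.03, 0], [0, 0, 0.07], 1]
    - [[0.065, 0.06, 0], [0, 0, 0.15], 1]
    - [[0.1, 0.095, 0], [0, 0, 0.23], 1]
    - [[0.14, 0.13, 0], [0, 0, 0.32], 1]
    - [[0.18, 0.17, 0], [0, 0, 0.41], 1]
    - [[0.22, 0.205, 0], [0, 0, 0.5], 1]
    - [[0.26, 0.24, 0], [0, 0, 0.59], 1]
    - [[0.295, 0.275, 0], [0, 0, 0.66], 1]
    - [[0.32, 0.3, 0], [0, 0, 0.71], 1]
    - [[0.34, 0.315, 0], [0, 0, 0.73], 1]

```text
time_s: 2.1
tcp_pos: [0.6197, -0.1819, 0.2259]
eef_rot: [179.9, 0.0, -65.2]
contact_force: [-0.2, 0.1, 0.2]
gripper_width: 0.0006
```

Emit:
step_arm:
  increments:
    - [[0.02, 0, 0], [0, 0, 0], 1]
    - [[0.05, 0.001, 0], [0, 0, 0], 1]
    - [[0.07, 0.003, 0.01], [0, 0, 0], 1]
    - [[0.075, 0.003, 0.04], [0, 0, 0], 1]
    - [[0.075, 0.003, 0.075], [0, 0, 0], 1]
    - [[0.075, 0.003, 0.11], [0, 0, 0], 1]
    - [[0.075, 0.003, 0.14], [0, 0, 0], 1]
    - [[0.075, 0.003, 0.155], [0, 0, 0], 1]
    - [[0.075, 0.003, 0.162], [0, 0, 0], 1]
    - [[0.075, 0.003, 0.162], [0, 0, 0], 1]

```text
time_s: 3.1
tcp_pos: [0.6488, -0.2472, 0.0642]
eef_rot: [180.0, 0.0, -65.0]
contact_force: [0.3, -0.3, 0.6]
gripper_width: 0.0005
```

```bash
python3 - <<'E'
from plant import r
import cv2,numpy as np
a=r.capture("side")["color"][200:360,300:460,::-1];b=r.capture("top")["color"][120:280,300:460,::-1]
o=np.hstack([a,b]);cv2.imwrite("pics/p1.png",cv2.resize(o,None,fx=2.5,fy=2.5))
s=r.get_state();print(s["tcp_pos"],s["eef_rot"],s["contact_force"])
E
```

```text
[ 0.64989985 -0.24735866  0.06605051] [-1.79908834e+02 -7.88147223e-02 -6.49405560e+01] [ 0.03925992 -0.35569093 -0.03838615]
```

View pics/p1.png

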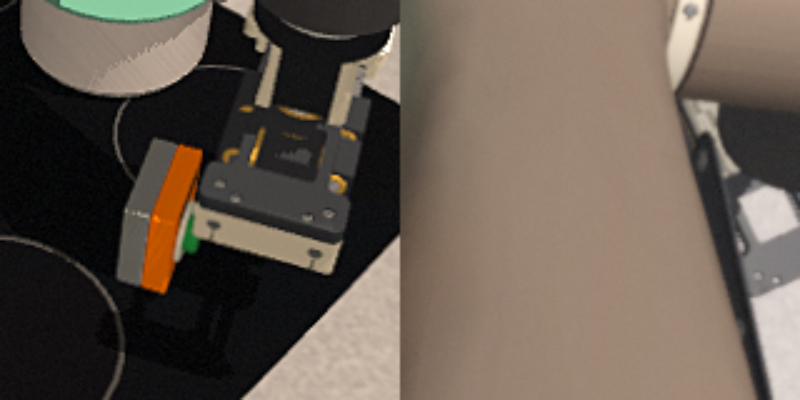

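Emit:
step_arm:
  increments:
    - [[-0.005, 0, -0.003], [0, 0, 0], 1]
    - [[-0.015, 0, -0.004], [0, 0, 0], 1]
    - [[-0.025, 0, -0.004], [0, 0, 0], 1]
    - [[-0.032, 0, -0.004], [0, 0, 0], 1]
    - [[-0.036, 0, -0.004], [0, 0, 0], 1]
    - [[-0.039, 0, -0.004], [0, 0, 0], 1]
    - [[-0.042, 0, -0.004], [0, 0, 0], 1]
    - [[-0.045, 0, -0.004], [0, 0, 0], 1]
    - [[-0.048, 0, -0.004], [0, 0, 0], 1]
    - [[-0.05, 0, -0.004], [0, 0, 0], 1]

```text
time_s: 4.2
tcp_pos: [0.628, -0.2019, 0.0687]
eef_rot: [-180.0, -0.0, -65.0]
contact_force: [-0.9, -0.7, 0.4]
gripper_width: 0.0005
```

```bash
cat > look.py <<'E'
from plant import r
import cv2,sys
a=r.capture("side")["color"][200:360,300:460,::-1]
cv2.imwrite(f"pics/{sys.argv[1]}.png",cv2.resize(a,None,fx=3,fy=3))
s=r.get_state();print(s["time_s"],s["tcp_pos"],s["eef_rot"],s["contact_force"])
E
python3 look.py p2
```

```text
4.25 [ 0.62789589 -0.20168637  0.06869846] [-1.79985808e+02 -1.52016173e-02 -6.49587759e+01] [0.72421213 0.33544176 0.95065035]
```

View pics/p2.png

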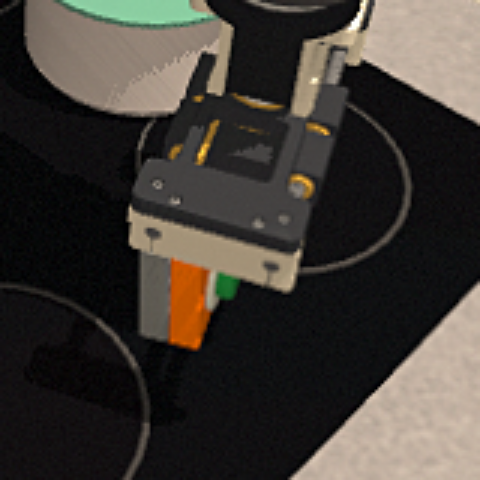

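Emit:
step_arm:
  increments:
    - [[-0.003, 0, 0], [0, 0, 0], 1]
    - [[-0.006, 0, 0], [0, 0, 0], 1]
    - [[-0.009, 0, -0.001], [0, 0, 0], 1]
    - [[-0.012, 0, -0.001], [0, 0, 0], 1]
    - [[-0.015, 0, -0.002], [0, 0, 0], 1]
    - [[-0.018, 0, -0.002], [0, 0, 0], 1]
    - [[-0.02, 0, -0.002], [0, 0, 0], 1]

```text
time_s: 4.95
tcp_pos: [0.6192, -0.1834, 0.0706]
eef_rot: [-180.0, 0.0, -65.0]
contact_force: [-0.3, -0.5, 0.8]
gripper_width: 0.0003
```

```bash
python3 look.py p3
```

```text
5.0 [ 0.61914331 -0.18323384  0.07059231] [ 1.79999017e+02  8.98716446e-03 -6.49509420e+01] [-0.89545311 -0.69820551  0.07737927]
```

View pics/p3.png

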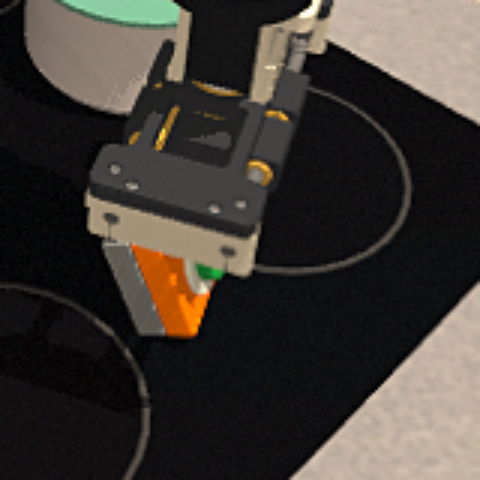

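The timer is tilting cleanly: its lower front edge is still at about (190,335), where it was before. I'll keep pushing.

Emit:
step_arm:
  increments:
    - [[-0.003, 0, 0], [0, 0, 0], 1]
    - [[-0.006, 0, 0], [0, 0, 0], 1]
    - [[-0.009, 0, -0.001], [0, 0, 0], 1]
    - [[-0.011, 0, -0.001], [0, 0, 0], 1]
    - [[-0.011, 0, -0.001], [0, 0, 0], 1]

```text
time_s: 5.5
tcp_pos: [0.6145, -0.1734, 0.0716]
eef_rot: [180.0, 0.0, -64.9]
contact_force: [0.2, -0.4, 0.5]
gripper_width: 0.0007
```

```bash
python3 look.py p4
```

```text
5.55 [ 0.61464964 -0.1735875   0.07158901] [ 1.79999858e+02  2.28627913e-03 -6.49476963e+01] [-0.12897087 -0.43086119 -0.19984522]
```

View pics/p4.png

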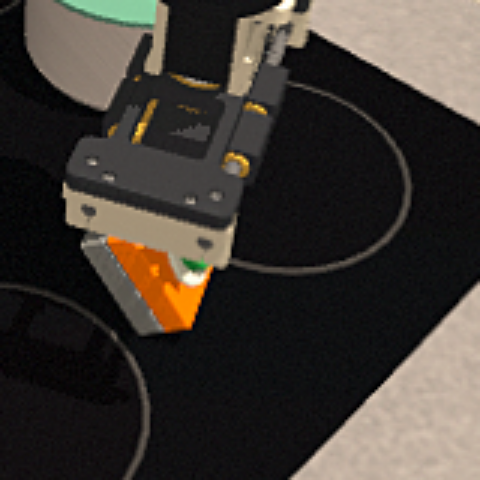

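Emit:
step_arm:
  increments:
    - [[-0.003, 0, 0], [0, 0, 0], 1]
    - [[-0.006, 0, -0.001], [0, 0, 0], 1]
    - [[-0.008, 0, -0.001], [0, 0, 0], 1]
    - [[-0.008, 0, -0.001], [0, 0, 0], 1]
    - [[-0.008, 0, -0.001], [0, 0, 0], 1]

```text
time_s: 6.05
tcp_pos: [0.6114, -0.1664, 0.0726]
eef_rot: [-180.0, -0.0, -64.9]
contact_force: [-0.1, 0.6, -0.2]
gripper_width: 0.0006
```

```bash
python3 look.py p5
```

```text
6.1 [ 0.61136854 -0.16649173  0.07259404] [-1.79996052e+02 -2.58750775e-03 -6.49571988e+01] [-0.58557761  0.50724377 -0.47178126]
```

View pics/p5.png

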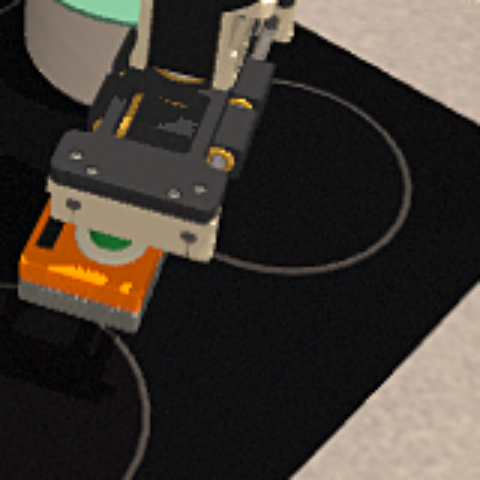

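It fell flat on its back, button up at about (110,235) in this crop. I'll raise the arm and locate the button.

Emit:
step_arm:
  increments:
    - [[0, 0, -0.01], [0, 0, 0], 1]
    - [[0, 0, -0.03], [0, 0, 0], 1]
    - [[0.01, 0, -0.06], [0, 0, 0], 1]
    - [[0.03, 0, -0.08], [0, 0, 0], 1]
    - [[0.04, 0, -0.09], [0, 0, 0], 1]
    - [[0.04, 0, -0.09], [0, 0, 0], 1]

```text
time_s: 6.7
tcp_pos: [0.6293, -0.2038, 0.1641]
eef_rot: [-179.9, -0.1, -65.0]
contact_force: [-0.1, 0.5, -1.1]
gripper_width: 0.0006
```

```bash
python3 look.py p6; python3 - <<'E'
from plant import r
import cv2,pickle
c=r.capture("side");pickle.dump(c,open("c1.pkl","wb"))
cv2.imwrite("pics/z6.png",cv2.resize(c["color"][240:330,290:380,::-1],None,fx=6.5,fy=6.5,interpolation=0))
E
```

```text
6.75 [ 0.62815323 -0.20302504  0.16249515] [-1.79966964e+02  1.23684518e-02 -6.50445010e+01] [-0.16325818  0.36851602 -0.84526958]
```

View pics/z6.png

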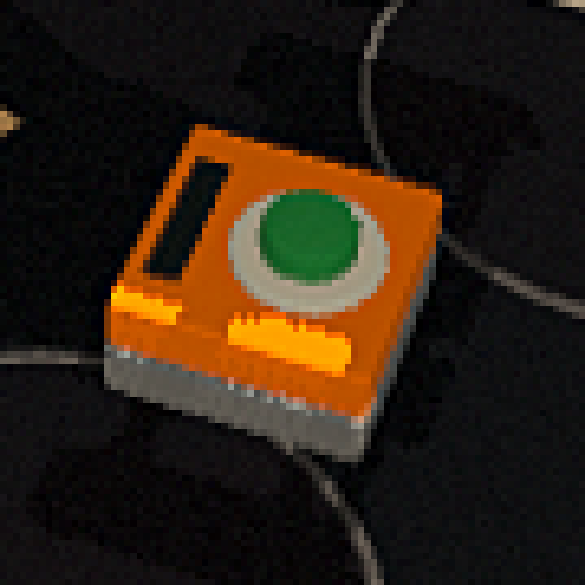

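View pics/p6.png

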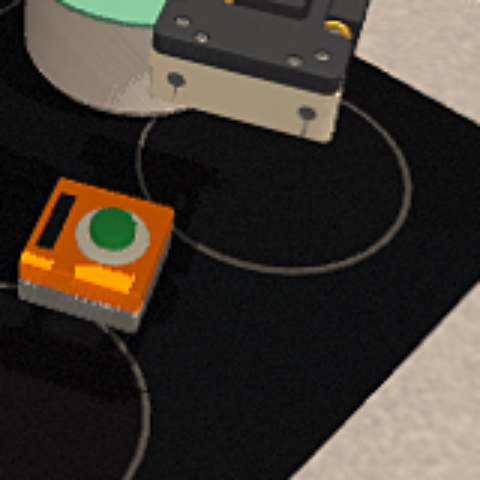

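```bash
python3 - <<'E'
import pickle,numpy as np
from h import *
from scipy.optimize import fsolve
c=pickle.load(open("c1.pkl","rb"))
Q={}
for n,px,z in(("A",(197,124),.04),("B",(441,192),.04),("C",(362,418),.04),("D",(108,302),.04),("housing",(309,250),.043),("button",(311,230),.052)):
    p=np.array(px)/6.5+[290,240]
    q=fsolve(lambda q:proj(c,[q[0],q[1],z])[0]-p,[.6,-.14]); Q[n]=q; print(n,q.round(4))
m=(Q["A"]+Q["B"]+Q["C"]+Q["D"])/4; a=np.array([.424,-.906]); print("centre",m,"button from centre",m+.008*a)
t=np.array([.6285,-.2034])
for b in(Q["button"],m+.008*a): d=b-t; print("tool dx",d@a,"dy",d@[-.906,-.424])
E
```

```text
A [ 0.611  -0.0914]
B [ 0.6398 -0.1529]
C [ 0.5682 -0.1895]
D [ 0.5492 -0.12  ]
housing [ 0.5973 -0.1446]
button [ 0.5963 -0.1455]
centre [ 0.59206726 -0.13843573] button from centre [ 0.59545926 -0.14568373]
tool dx -0.06612847840165514 dy 0.004614211716788939
tool dx -0.06630021840145342 dy 0.0054632095658503944
```

Emit:
step_arm:
  increments:
    - [[-0.02, 0.001, 0], [0, 0, 0], 1]
    - [[-0.045, 0.003, 0], [0, 0, 0], 1]
    - [[-0.061, 0.005, 0.005], [0, 0, 0], 1]
    - [[-0.066, 0.005, 0.025], [0, 0, 0], 1]
    - [[-0.066, 0.005, 0.05], [0, 0, 0], 1]
    - [[-0.066, 0.005, 0.075], [0, 0, 0], 1]
    - [[-0.066, 0.005, 0.092], [0, 0, 0], 1]
    - [[-0.066, 0.005, 0.1], [0, 0, 0], 1]
    - [[-0.066, 0.005, 0.102], [0, 0, 0], 1]
    - [[-0.066, 0.005, 0.102], [0, 0, 0], 1]

```text
time_s: 7.8
tcp_pos: [0.5957, -0.1449, 0.0604]
eef_rot: [180.0, 0.0, -64.9]
contact_force: [1.1, -1.0, 1.1]
gripper_width: 0.0006
```

```bash
python3 look.py p7
```

```text
7.85 [ 0.59607422 -0.14497385  0.06103628] [-1.79977157e+02 -1.94274935e-02 -6.49463468e+01] [-0.04389322 -0.22886302  0.14971406]
```

View pics/p7.png

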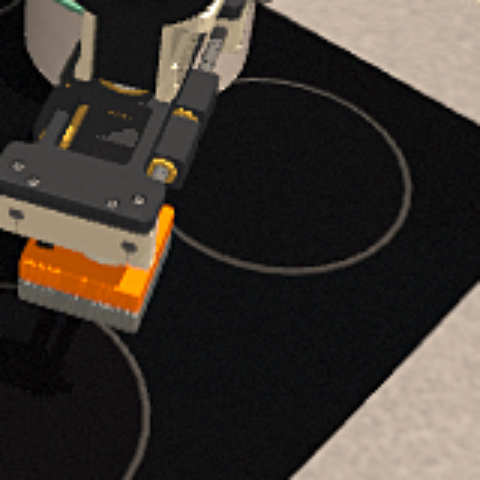

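Centred above the button at z≈0.061. Now pressing slowly.

Emit:
step_arm:
  increments:
    - [[0, 0, 0.003], [0, 0, 0], 1]
    - [[0, 0, 0.006], [0, 0, 0], 1]
    - [[0, 0, 0.008], [0, 0, 0], 1]
    - [[0, 0, 0.01], [0, 0, 0], 1]
    - [[0, 0, 0.011], [0, 0, 0], 1]
    - [[0, 0, 0.012], [0, 0, 0], 1]
    - [[0, 0, 0.013], [0, 0, 0], 1]
    - [[0, 0, 0.013], [0, 0, 0], 1]

```text
time_s: 8.65
tcp_pos: [0.5959, -0.1451, 0.0477]
eef_rot: [-180.0, -0.0, -65.0]
contact_force: [-1.4, 0.3, 4.0]
gripper_width: 0.0002
```

```bash
python3 look.py p8
```

```text
8.7 [ 0.5958836  -0.14510624  0.04776544] [-1.79989872e+02 -9.69239869e-03 -6.49566351e+01] [-2.13385504  1.06273009  4.87136348]
```

Emit:
step_arm:
  increments:
    - [[0, 0, 0.0005], [0, 0, 0], 1]
    - [[0, 0, 0.001], [0, 0, 0], 1]
    - [[0, 0, 0.0015], [0, 0, 0], 1]
    - [[0, 0, 0.0015], [0, 0, 0], 1]

```text
time_s: 9.1
tcp_pos: [0.5959, -0.1451, 0.0472]
eef_rot: [-180.0, -0.0, -64.9]
contact_force: [-3.9, 1.3, 12.5]
gripper_width: 0.0003
```

```bash
python3 look.py p9
```

```text
9.15 [ 0.59592102 -0.14514497  0.04716954] [-1.79978300e+02 -2.85765070e-02 -6.49390111e+01] [-4.62870669  1.60209487 13.09964787]
```

The force jumped from 4.9 to 13 N over 0.6 mm at z=0.047, so the button is fully in. Releasing straight up.

Emit:
step_arm:
  increments:
    - [[0, 0, -0.002], [0, 0, 0], 1]
    - [[0, 0, -0.007], [0, 0, 0], 1]
    - [[0, 0, -0.015], [0, 0, 0], 1]
    - [[0, 0, -0.035], [0, 0, 0], 1]
    - [[0, 0, -0.065], [0, 0, 0], 1]
    - [[0.01, 0, -0.1], [0, 0, 0], 1]
    - [[0.04, 0, -0.12], [0, 0, 0], 1]
    - [[0.07, 0, -0.13], [0, 0, 0], 1]
    - [[0.08, 0, -0.13], [0, 0, 0], 1]
    - [[0.08, 0, -0.13], [0, 0, 0], 1]

```text
time_s: 10.15
tcp_pos: [0.6296, -0.2186, 0.1756]
eef_rot: [180.0, 0.0, -65.1]
contact_force: [0.4, 0.7, -0.5]
gripper_width: 0.0
```

```bash
python3 - <<'E'
from plant import r
import cv2
c=r.capture("side");cv2.imwrite("pics/s10.png",c["color"][:,:,::-1])
cv2.imwrite("pics/z10.png",cv2.resize(c["color"][240:330,290:380,::-1],None,fx=6.5,fy=6.5,interpolation=0))
s=r.get_state();print(s["time_s"],s["tcp_pos"],s["contact_force"])
E
```

```text
10.2 [ 0.629025  -0.2177553  0.1750973] [-1.12118057  0.45763761 -0.28884653]
```

View pics/z10.png

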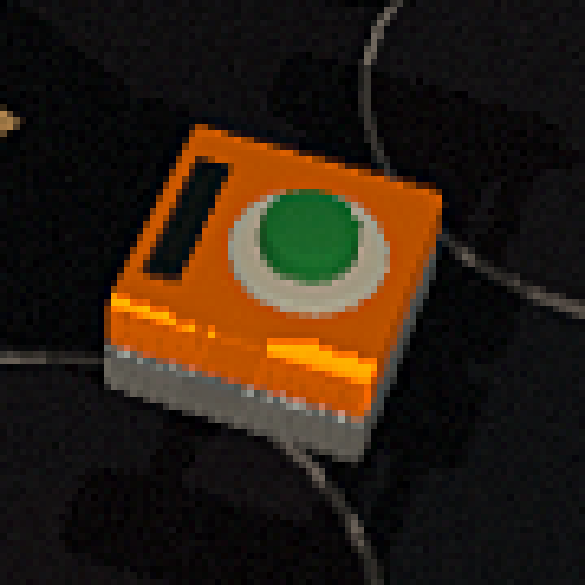

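View pics/s10.png

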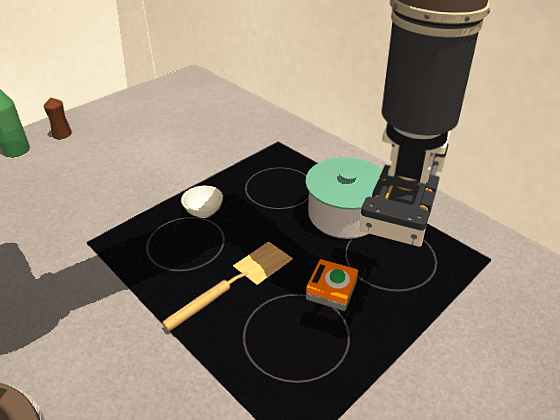

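The timer lies flat and hasn't moved, with the button (about (338,275)) back out. The pan, lid, dish and spatula are where they started, and the arm is clear.

```bash
python3 -c "
from plant import r
print(r.close_job())"
```

```text
the job is handed in; nothing more can be done
None
```

I pushed the timer over onto its back with the closed fingers near its top edge, then pressed the green button from above and let it go. The job was handed in at about 10 s of the 38 s limit, and no verdict was reported.

- **Button press:** the fingertips went down to z ≈ 0.047 m, about 5 mm below the button's resting height. The force rose to about 13 N, so it was fully in, though its travel could not be read directly.
- **Timer:** the last side picture shows it flat with the orange front up, in the same place as before the press. I estimate its centre moved about 53 mm from the start, the amount expected from tipping alone.
- **Button release:** the button looks the same as before the press, so it is back out.
- **Other items:** the pan, lid, salt dish and spatula look unmoved by eye in that side picture. I did not measure their positions or take a second top view at the end.
- **Arm:** it is clear of everything, about 0.18 m above the work surface, and the measured force was near zero.

No check failed or disagreed.

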